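Set a bushing up for its leak test and take off the port cap of unknown thread hand

TASK

Get the bushing ready for its leak test: stand the loose steel bushing upright and centred on the narrow raised seat in the middle of the grey test block and let go of it. Then unscrew the red cap from its port, without pulling it off by force; its thread may be left- or right-handed, so try both ways and go on the way it gives. Finish with the gripper still holding the red cap still in the air, at least 6 cm above where it sat, and leave the black cap on its port and the bushing on its seat.

Things in the scene. Friction and masses are not known exactly. Their poses are not given: they have to be found in the camera images.
- test_block: Grey steel leak-test block, fixed to the worktop (its place and yaw vary): base plate 90 (x) x 300 (y) x 18 mm, origin at the centre of its underside, z up. In the middle a mushroom-shaped raised seat, a flat round pad 52 mm across with its top 58 mm above the worktop. At y = +110 and y = -110 mm a capped port; one port wears the red cap, the other the black one, either way round.
- seat (a point): Centre of the top face of the round seat pad, 58 mm above the worktop.
- port_left (a point): Foot of the port at the block's +y end, on the port's axis, on top of the base plate (18 mm above the worktop). Below the cap a port shows a dark collar 40 mm across and 22 mm high; inside the cap is a brass neck whose top is 48 mm above this point.
- port_right (a point): The same for the port at the block's -y end. Coarse quick thread on both: the wrong way a cap meets a hard stop after 5 to 15 degrees; the right way it turns lightly, need not rise, lifts off freely from 60 degrees and stops at about 135 (aim for 75). Whether anticlockwise or clockwise from above loosens it varies and cannot be seen.
- bushing_center (a point): Turned steel bushing, a tube 52 mm outside diameter, bore about 41 mm, 75 mm tall, about 0.2 kg, standing upright on the worktop to the right of the block. This point is on its axis at half height; z is its axis. Grasp across the diameter.
- red_cap_center (a point): Red screw cap, 46 mm diameter, 40 mm tall, flat top with a white radial index mark, finely ribbed side, 60 g. This point is on its axis at half height (62 mm above the worktop when screwed on); z is its axis, up. The white mark points along the cap's -x, which when screwed on is the block's -x to within 3 degrees. Before it is turned loose it lifts only about 2 mm.
- black_cap_center (a point): The other port's cap, the same but black; its thread hand is the opposite of the red one's. Leave it alone.
Things that resemble listed ones, but are neither listed nor needed, are in the scene too. Leave any turquoise look-alike of the part that bears bushing_center alone.

How it is judged:
On the way, in this order (a step that is already met when the one before it is completed fails the run):
1. the bushing stands upright and centred on the raised seat, released (horizontal distance between bushing_center and seat below 0.008 m and z of bushing_center in the frame of test_block between 0.088 and 0.103 m and angle between bushing_center's own z axis and vertical below 0.1 rad and contact force between the fingers and bushing below 0.2 N and linear speed of bushing below 0.03 m/s), for 0.3 s.
2. the red cap has been turned loose (by more than 50 degrees) while still on its port (angle between the x axis of red_cap_center and the x axis of test_block, either way round above 0.87 rad and (horizontal distance between red_cap_center and port_left below 0.01 m or horizontal distance between red_cap_center and port_right below 0.01 m) and z of red_cap_center in the frame of test_block below 0.072 m), for 0.05 s.
At the end, for the whole second after the job is handed in: The bushing still stands upright (within 6 degrees) on the raised seat, centred to 8 mm and untouched; the red cap is gripped in the fingers, at rest, touching nothing else, at least 55 mm above where it sat (horizontal distance between bushing_center and seat below 0.008 m and z of bushing_center in the frame of test_block between 0.088 and 0.103 m and angle between bushing_center's own z axis and vertical below 0.1 rad and z of red_cap_center in the frame of test_block above 0.117 m and contact force between the fingers and red_cap above 1 N and contact force between each of red_cap, the arm and bushing below 0.2 N and contact force between red_cap and test_block below 0.2 N and contact force between red_cap and black_cap below 0.2 N and linear speed of each of red_cap, bushing below 0.03 m/s); the arm keeps its last pose, push and grip.
It fails at once if the black cap is moved by more than 15 mm or turned by more than 20 degrees (distance of black_cap_center from where it was at the start of the episode above 0.015 m or angle between the x axis of black_cap_center and the x axis of test_block, either way round above 0.35 rad).
It also fails if it takes over 58 s, if anything falls off the work surface, if the arm or the gripper's body presses on something with over 40 N, if the wrist force passes 120 N, or if a joint passes its speed limit or range.

ROBOT

A 6-joint arm with a two-finger parallel gripper is mounted at the origin on the work surface; the furniture and walls round the work are solid. World frame = base frame: x ahead of the robot, y to its left, z up, the work surface at z = 0. Lengths are in m, angles in rad, forces in N, time in s.
With the tool pointing down it reaches from about 0.2 to 0.875 m from the base axis. Payload 3.4 kg.
Tool frame: the origin (TCP) lies midway between the tips of the shut fingers; the grasp point (between the pads) lies 19 mm behind it; x points along the fingers, y is the direction in which the jaws open and shut, and the axes are right-handed (so a half turn about x gives the same grasp; the last joint's range is limited). The gripper opens to 94 mm and grips with 3 to 60 N. Pads are 16 mm wide; open, the fingers measure 119 mm over their backs; the gripper's body (75 mm by 177 mm) begins 78 mm behind the grasp point.
Start: joints at [1.003, 0.276, 1.505, -0, 1.361, -0.121], TCP at [0.248, 0.519, 0.205] pointing down, gripper open.
Joint ranges: [-2.89, 2.89], [-0.75, 2.08], [0.22, 2.7], [-1.18, 4.32], [0.11, 2.71], [-2.7, 2.7]. Speed limits (rad/s): [2.57, 2.57, 3.14, 3.14, 3.14, 3.14].

INTERFACE

Orientations are given as a unit quaternion [w, x, y, z].
In Python, from rig import robot gives the robot as it stands.
- The arm moves only by the shell command python3 -m creep 'ROWS'. ROWS is JSON, a list of rows, each a list of 3 entries, a list of its own where there are three numbers: the shift along the tool's x, y, z in mm, then the turn about the tool's x in rad, then the finger opening in mm, from 0 to 94. In form: [[[x, y, z], turn, hand], ...]. A call has 1 to 5 rows; each row is the pose to reach, as a shift and turn from the pose measured when the call began, along the tool's axes at that moment; what a row does not reach only later rows make up. A row lasts 1/12 s, in which the tool goes at most 41.7 mm and 7.16 degrees, less where a joint would pass 70% of its speed; a pose out of reach is approached as far as the arm can. A call with a gripper value outside its range is refused whole. The fingers move at their own pace and stop on an object; the grip force is fixed at half the most. Time passes only in rows, so rows that repeat a pose let the fingers close. It gives the time, the measured TCP pose, the force and the opening at its end, in the units of the state.
- robot.get_state(): the state, without advancing time (a new reading comes with each control period).
- robot.snapshot(name): name is "side" or "top"; returns the picture (480x640x3 uint8, red, green, blue); there is no depth.
- robot.camera_model(name): a dict with "camera_matrix" (3x3 intrinsics, pixels), "view" (4x4, takes a point from world to camera coordinates). Camera axes: x right, y down, z forward; pixel columns grow to the right and rows downward; lengths in m; the calibration is good to about 2 mm. A picture is of the moment at which its call begins. camera_model takes no time and is no camera call.
- robot.hand_in(): hands the job in, once; it reports no verdict.
The state is a dict: "time_s": time; "qpos": joint angles; "joint_velocities": joint speeds; "tau": joint torques, N m; "eef_pos": TCP position; "eef_rot": TCP orientation; "force": force on the tool from outside, world axes, zero at the start; "wrist_torque": the same for the moment, N m; "width": opening from 0.0 (shut) to 1.0 (fully open).
Only numpy, scipy, OpenCV 4.12 (cv2) and the standard library are available. Lean on these libraries where they do the work, as an engineer would, in place of code of your own. Each camera call takes 0.05 s, during which the arm holds its last target.

## Working session

There is one attempt and no reset: what is moved stays moved. The work goes in short steps, Python scripts to look and compute and a shell command to move; the robot and the scene stay as the last step left them, time stands still between calls to the robot, and variables do not carry over. Pictures are saved under pics/ and viewed, and the job is handed in when it is done.

```bash
ls; mkdir -p pics; python3 - <<'E'
from rig import robot
import cv2,json
print(robot.get_state())
for n in("side","top"):
    im=robot.snapshot(n); cv2.imwrite(f"pics/{n}0.png",im[:,:,::-1])
    print(robot.camera_model(n))
E
```

```text
pics
{'time_s': 0.0, 'qpos': array([ 1.00301008e+00,  2.76568818e-01,  1.50609987e+00,  2.27579857e-05,
        1.36069348e+00, -1.20989215e-01]), 'joint_velocities': array([ 0.00016797, -0.00030286,  0.00139343, -0.00138166,  0.00080764,
        0.00027423]), 'tau': array([ 1.64336368e-03, -4.04581797e+01, -2.37227994e+01,  7.01686274e-02,
        3.45793914e-02, -1.37696579e-04]), 'eef_pos': array([0.2481356 , 0.51808724, 0.20463293]), 'eef_rot': array([ 0.68931602,  0.1560713 ,  0.68975327, -0.15724375]), 'force': array([-0.40904375, -0.33399911, -0.37293849]), 'wrist_torque': array([-0.00379475, -0.0142927 ,  0.0297028 ]), 'width': 0.9963454795904932}
{'camera_matrix': array([[468.0779785 ,   0.        , 322.52923214],
       [  0.        , 468.0779785 , 227.20886416],
       [  0.        ,   0.        ,   1.        ]]), 'view': array([[-0.99893643,  0.04386413,  0.01421045,  0.45256234],
       [ 0.0173964 ,  0.64396301, -0.76485881,  0.03762308],
       [-0.04270087, -0.76379813, -0.64404119,  0.89867541],
       [ 0.        ,  0.        ,  0.        ,  1.        ]])}
{'camera_matrix': array([[562.75414177,   0.        , 335.18694692],
       [  0.        , 562.75414177, 234.8300215 ],
       [  0.        ,   0.        ,   1.        ]]), 'view': array([[-0.01357533, -0.99986665, -0.00907719, -0.00679987],
       [-0.99016756,  0.01470655, -0.13911115,  0.48120031],
       [ 0.13922609,  0.00709946, -0.99023517,  0.918721  ],
       [ 0.        ,  0.        ,  0.        ,  1.        ]])}
```

View pics/side0.png

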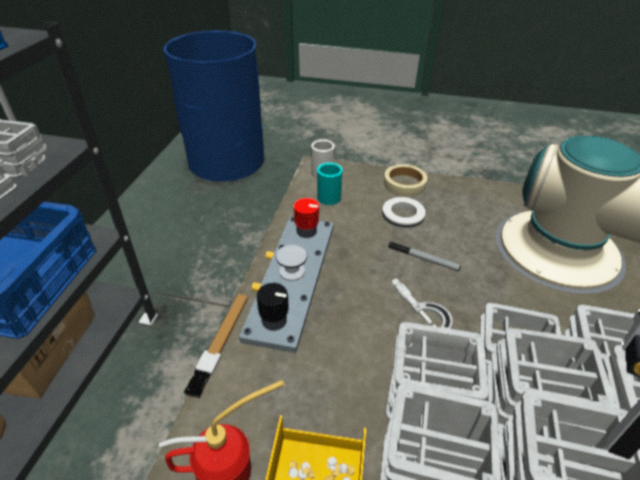

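View pics/top0.png

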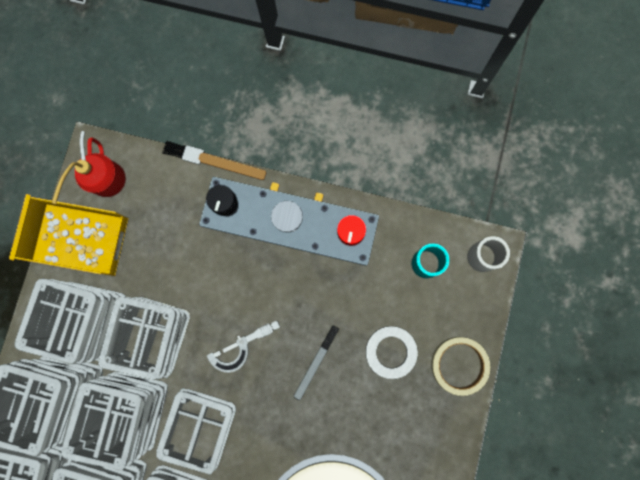

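Top view: red cap at about (352,230), seat pad (287,216), black cap (221,200), steel bushing (492,253) near the table edge, and turquoise look-alike (432,260). I'll zoom in to measure these.

```bash
cat > h.py <<'E'
import numpy as np,cv2
from rig import robot
from scipy.spatial.transform import Rotation as R
def back(n,u,v,z):
    m=robot.camera_model(n);K=m["camera_matrix"];V=m["view"]
    d=V[:3,:3].T@np.linalg.solve(K,[u,v,1]);c=-V[:3,:3].T@V[:3,3]
    return c+d*(z-c[2])/d[2]
def proj(n,P):
    m=robot.camera_model(n);p=m["view"][:3,:3]@np.asarray(P,float)+m["view"][:3,3]
    q=m["camera_matrix"]@p;return q[:2]/q[2]
def circ(im,n,c,z,r,col,k=1):
    a=np.linspace(0,2*np.pi,60)
    pts=np.array([proj(n,[c[0]+r*np.cos(t),c[1]+r*np.sin(t),z]) for t in a])
    cv2.polylines(im,[np.round((pts*k+ (k-1)/2)*16).astype(np.int32)],True,col,1,cv2.LINE_AA,4)
E
python3 - <<'E'
import cv2,numpy as np
t=cv2.imread("pics/top0.png")
a=cv2.resize(t[170:290,190:390],None,fx=4,fy=4,interpolation=cv2.INTER_CUBIC); cv2.imwrite("pics/ta.png",a)
b=cv2.resize(t[225:290,400:525],None,fx=6,fy=6,interpolation=cv2.INTER_CUBIC); cv2.imwrite("pics/tb.png",b)
E
```

```text
(no output)
```

View pics/ta.png

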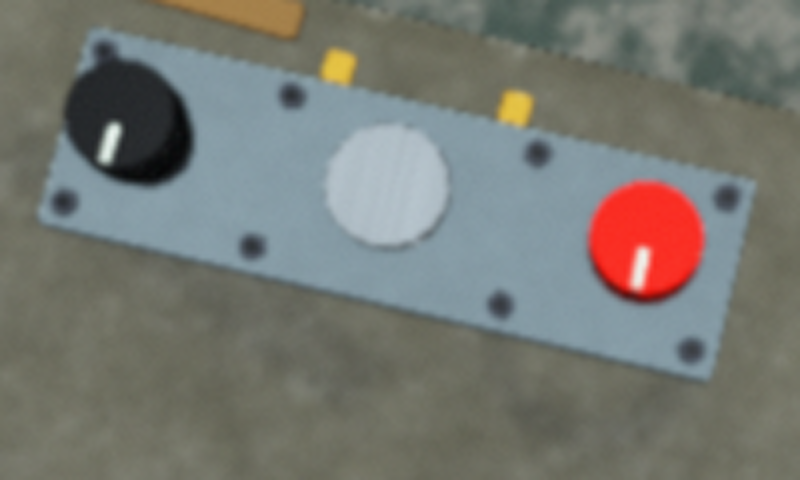

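View pics/tb.png

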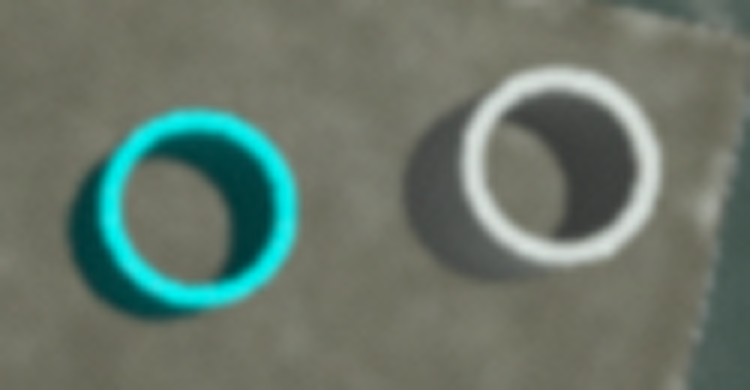

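```bash
python3 - <<'E'
from h import *
def px(X,Y,k,ox,oy): return ox+(X+.5)/k-.5, oy+(Y+.5)/k-.5
pad=back("top",*px(387,185,4,190,170),.058)
red=back("top",*px(646,238,4,190,170),.082)
blk=back("top",*px(119,114,4,190,170),.082)
bu=back("top",*px(561,166,6,400,225),.075)
print(pad,red,blk,bu,(red+blk)/2)
d=blk-red; print(np.linalg.norm(d), np.degrees(np.arctan2(d[1],d[0])))
for X,Y in [(92,27),(755,180),(710,381),(38,220)]: 
    print(back("top",*px(X,Y,4,190,170),.018))
for n in("top","side"):
    im=cv2.imread(f"pics/{n}0.png"); k=4
    o=cv2.resize(im,None,fx=k,fy=k,interpolation=cv2.INTER_CUBIC)
    circ(o,n,pad,.058,.026,(0,255,0),k)
    circ(o,n,red,.082,.023,(0,255,0),k);circ(o,n,blk,.082,.023,(0,255,0),k)
    circ(o,n,bu,.075,.026,(0,0,255),k);circ(o,n,bu,.0,.026,(0,0,255),k)
    c=[proj(n,p) for p in (pad,bu)]
    if n=="top": o=o[170*k:290*k,190*k:530*k]; o=cv2.resize(o,(800,282))
    else: o=o[130*k:330*k,240*k:360*k]; 
    if n=="side": o=cv2.resize(o,(360,600))
    cv2.imwrite(f"pics/ov_{n}.png",o)
E
```

```text
[0.51055281 0.06666419 0.058     ] [ 0.48312888 -0.03972505  0.082     ] [0.5372072  0.17318896 0.082     ] [ 0.44320314 -0.26724873  0.075     ] [0.51016804 0.06673196 0.082     ]
0.2196743995465654 75.74872347131547
[0.58968149 0.19945279 0.018     ]
[ 0.5173896  -0.08861722  0.018     ]
[ 0.43066688 -0.06732317  0.018     ]
[0.50455258 0.22139865 0.018     ]
```

View pics/ov_top.png

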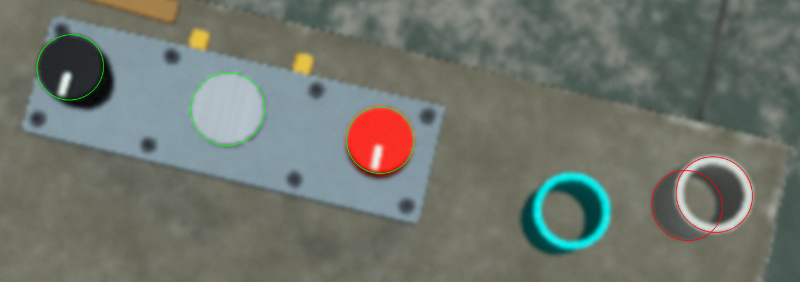

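View pics/ov_side.png

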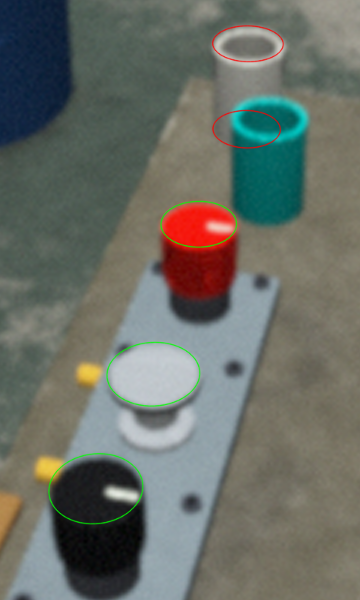

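```bash
cat >> h.py <<'E'
SEAT=np.array([.5104,.0667]);RED=np.array([.4831,-.0397]);BU=np.array([.4432,-.2672]);YAW=-14.25
def info():
    s=robot.get_state();w,x,y,z=s["eef_rot"];T=R.from_quat([x,y,z,w]).as_matrix()
    g=s["eef_pos"]-.019*T[:,0]
    print("t %.2f grasp"%s["time_s"],g.round(4),"jawyaw %.1f"%np.degrees(np.arctan2(T[1,1],T[0,1])),"xax",T[:,0].round(3),"q",s["qpos"].round(3),"F",s["force"].round(1),"tz %.2f"%s["wrist_torque"][2],"w %.1f"%(94*s["width"]))
    return s,T,g
def to(P,jaw=None):
    s,T,g=info(); d=T.T@(np.asarray(P)-g)*1000
    o="shift "+str(d.round(1))
    if jaw is not None:
        y=np.degrees(np.arctan2(T[1,1],T[0,1])); dw=(jaw-y+180)%360-180
        o+=" turn %.3f rad (%.1f deg)"%(np.radians(-dw),-dw)   # +turn about tool x(down) = clockwise from above
    print(o)
E
python3 - <<'E'
from h import *
to([.4432,-.2672,.16],0)
print(proj("side",[.25,.52,.0]),back("top",432.5,259.5,.075))
E
```

```text
t 0.10 grasp [0.2482 0.5182 0.2237] jawyaw 64.4 xax [-0.001 -0.001 -1.   ] q [ 1.003  0.277  1.506 -0.     1.361 -0.121] F [ 0.1 -0.1 -0.3] tz -0.00 w 93.9
shift [  64.6 -623.9  515.2] turn 1.124 rad (64.4 deg)
[537.70968563 586.57756267] [ 0.43292053 -0.16962009  0.075     ]
```

```bash
python3 -m creep '[[[-40,-15,13],0,94],[[-50,-45,38],0.1,94],[[-50,-75,63],0.2,94],[[-50,-105,88],0.3,94],[[-50,-135,113],0.4,94]]'; python3 -c "
from h import *
to([.4432,-.2672,.16],0)"
```

```text
time_s: 0.52
eef_pos: [0.2917, 0.346, 0.2548]
eef_rot: [0.644, 0.291, 0.644, -0.292]
force: [0.4, 0.0, 0.3]
width: 1.002
t 0.52 grasp [0.2917 0.346  0.2738] jawyaw 41.3 xax [-0.001 -0.002 -1.   ] q [ 7.170e-01  6.300e-02  1.651e+00 -1.000e-03  1.429e+00 -3.000e-03] F [0.4 0.  0.3] tz 0.02 w 94.1
shift [ 114.7 -290.4  560.8] turn 0.720 rad (41.3 deg)
```

```bash
python3 -m creep '[[[0,-18,35],0.1,94],[[0,-36,70],0.2,94],[[0,-55,106],0.3,94],[[0,-73,141],0.4,94],[[0,-92,178],0.5,94]]'; python3 -c "
from h import *
to([.4432,-.2672,.16],0)"
```

```text
time_s: 0.93
eef_pos: [0.3394, 0.1499, 0.255]
eef_rot: [0.551, 0.443, 0.551, -0.444]
force: [0.6, 0.4, 0.4]
width: 1.0
t 0.93 grasp [0.3395 0.1499 0.274 ] jawyaw 12.4 xax [-0.001 -0.001 -1.   ] q [ 2.290e-01 -6.900e-02  1.782e+00 -1.000e-03  1.429e+00  1.300e-02] F [0.6 0.4 0.4] tz -0.03 w 94.0
shift [114.5  11.9 429.5] turn 0.216 rad (12.4 deg)
```

```bash
python3 -m creep '[[[0,1,41],0.1,94],[[0,2,82],0.216,94],[[0,4,124],0.216,94],[[0,5,165],0.216,94],[[0,6,206],0.216,94]]'; python3 -m creep '[[[0,41,41],0,94],[[0,55,82],0,94],[[10,55,124],0,94],[[20,55,165],0,94],[[30,55,206],0,94]]';python3 -c "
from h import *
to([.4432,-.2672,.16],0)"
```

```text
time_s: 1.35
eef_pos: [0.3892, -0.0521, 0.2552]
eef_rot: [-0.5, -0.5, -0.5, 0.5]
force: [1.2, 0.2, 0.6]
width: 1.001
time_s: 1.77
eef_pos: [0.4441, -0.2419, 0.2291]
eef_rot: [-0.5, -0.5, -0.5, 0.5]
force: [0.7, -0.2, 0.0]
width: 0.999
t 1.77 grasp [ 0.4441 -0.2418  0.2481] jawyaw -0.0 xax [-0.    -0.001 -1.   ] q [-6.360e-01  1.570e-01  1.604e+00 -1.000e-03  1.379e+00 -6.350e-01] F [ 0.7 -0.2  0. ] tz 0.00 w 93.9
shift [88.2 -0.9 25.3] turn -0.000 rad (-0.0 deg)
```

```bash
python3 -m creep '[[[10,-1,25],0,94],[[50,-1,25],0,94],[[90,-1,25],0,94],[[128,-1,25],0,94],[[128,-1,25],0,94]]'; python3 -c "
from h import *
to([.4432,-.2672,.045],0)
im=robot.snapshot('top');im=im[:,:,::-1].copy();cv2.imwrite('pics/a1.png',cv2.resize(im[200:330,400:560],None,fx=5,fy=4.6))
im=robot.snapshot('side');im=im[:,:,::-1].copy();cv2.imwrite('pics/a2.png',cv2.resize(im[80:240,260:420],None,fx=3.7,fy=3.7))
"
```

```text
time_s: 2.18
eef_pos: [0.4378, -0.2633, 0.0943]
eef_rot: [0.494, 0.499, 0.505, -0.501]
force: [-0.8, 1.2, -0.8]
width: 0.999
t 2.18 grasp [ 0.438  -0.2635  0.1133] jawyaw -0.1 xax [-0.012  0.009 -1.   ] q [-6.770e-01  2.790e-01  1.799e+00 -1.000e-03  1.078e+00 -6.750e-01] F [-0.8  1.2 -0.8] tz 0.01 w 93.9
shift [68.2  6.   4.3] turn -0.001 rad (-0.1 deg)
```

View pics/a2.png

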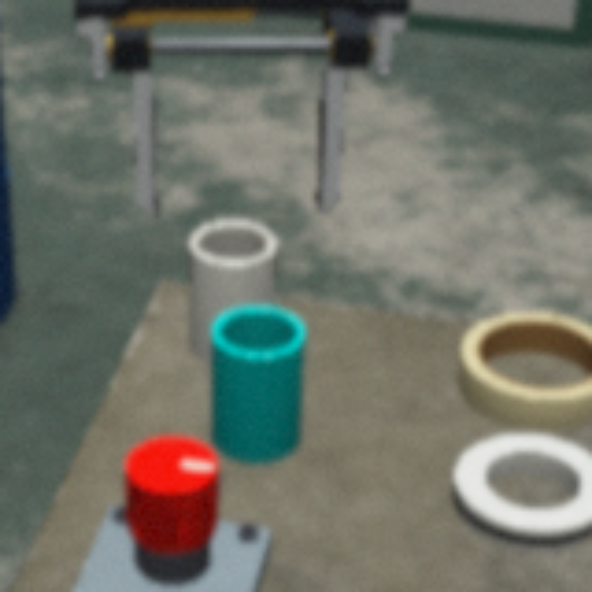

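The side view shows the fingers straddling the bushing from above, well clear of the turquoise part. I'll check the pose now that the arm has settled.

```bash
python3 -c "
from h import *
to([.4432,-.2672,.045],0)"
```

```text
t 2.28 grasp [ 0.4425 -0.2665  0.1196] jawyaw -0.0 xax [-0.003  0.001 -1.   ] q [-6.760e-01  2.740e-01  1.789e+00 -1.000e-03  1.081e+00 -6.750e-01] F [ 0.1 -0.3  0.4] tz 0.01 w 93.7
shift [74.6  0.9  0.7] turn -0.000 rad (-0.0 deg)
```

```bash
python3 -m creep '[[[25,1,0],0,94],[[50,1,0],0,94],[[65,1,0],0,94],[[74,1,0],0,94],[[74,1,0],0,94]]'; python3 -m creep '[[[0,0,0],0,60],[[0,0,0],0,40],[[0,0,0],0,40],[[0,0,0],0,40],[[0,0,0],0,40]]';python3 -c "
from h import *
info()"
```

```text
time_s: 2.7
eef_pos: [0.444, -0.2668, 0.0272]
eef_rot: [0.5, 0.5, 0.5, -0.5]
force: [0.1, 0.6, 0.9]
width: 1.0
time_s: 3.12
eef_pos: [0.4444, -0.2671, 0.028]
eef_rot: [-0.5, -0.5, -0.5, 0.5]
force: [0.3, -0.0, 1.0]
width: 0.679
t 3.12 grasp [ 0.4445 -0.2671  0.047 ] jawyaw 0.0 xax [-0.001 -0.001 -1.   ] q [-6.750e-01  3.580e-01  1.881e+00 -1.000e-03  9.030e-01 -6.740e-01] F [ 0.3 -0.   1. ] tz 0.01 w 63.8
```

```bash
python3 -m creep '[[[0,0,0],0,40],[[0,0,0],0,40],[[0,0,0],0,40],[[0,0,0],0,40],[[0,0,0],0,40]]';python3 -c "
from h import *
info()"
```

```text
time_s: 3.53
eef_pos: [0.4438, -0.2671, 0.0283]
eef_rot: [-0.5, -0.499, -0.5, 0.5]
force: [-2.5, 0.4, 5.7]
width: 0.553
t 3.53 grasp [ 0.4439 -0.2671  0.0473] jawyaw 0.0 xax [-0.002 -0.001 -1.   ] q [-0.675  0.357  1.881 -0.002  0.904 -0.674] F [-2.5  0.4  5.7] tz 0.06 w 51.9
```

```bash
python3 -m creep '[[[-10,0,0],0,40],[[-30,0,0],0,40],[[-60,0,0],0,40],[[-90,0,0],0,40],[[-120,0,0],0,40]]';python3 -m creep '[[[-20,0,-5],0,40],[[-35,2,-25],0,40],[[-40,8,-50],0,40],[[-40,16,-80],0,40],[[-40,24,-115],0,40]]';python3 -c "
from h import *
to([.5104,.0667,.20],0)
cv2.imwrite('pics/b1.png',robot.snapshot('side')[:,:,::-1])"
```

```text
time_s: 3.95
eef_pos: [0.4439, -0.2665, 0.1487]
eef_rot: [0.499, 0.5, 0.501, -0.5]
force: [-0.4, -1.2, -2.2]
width: 0.551
time_s: 4.37
eef_pos: [0.4688, -0.1513, 0.1888]
eef_rot: [-0.499, -0.501, -0.5, 0.501]
force: [0.4, 0.1, -3.1]
width: 0.55
t 4.37 grasp [ 0.4688 -0.1513  0.2078] jawyaw -0.1 xax [-0.  0. -1.] q [-0.454  0.163  1.7    0.     1.279 -0.451] F [ 0.4  0.1 -3.1] tz -0.02 w 51.7
shift [   7.8   41.1 -218.1] turn -0.002 rad (-0.1 deg)
```

View pics/b1.png

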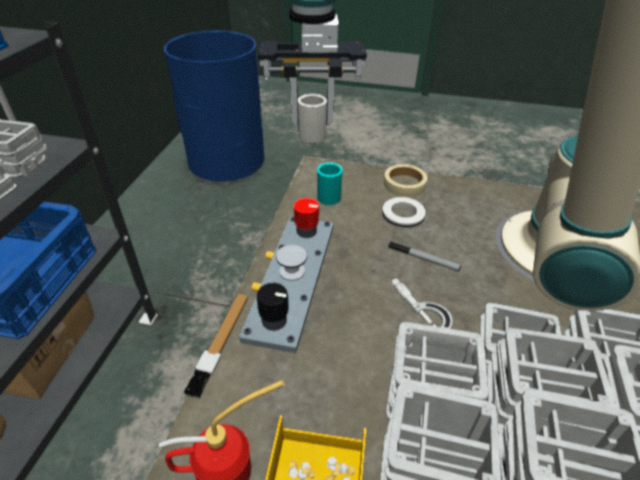

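The bushing is in the fingers at (312,118), upright and clear of everything. Next I'll carry it over the seat.

```bash
python3 -m creep '[[[0,7,-35],0,40],[[0,14,-75],0,40],[[0,22,-115],0,40],[[0,29,-155],0,40],[[0,36,-190],0,40]]';python3 -m creep '[[[0,3,-15],0,40],[[0,4,-24],0,40],[[10,4,-26],0,40],[[20,4,-26],0,40],[[30,4,-26],0,40]]';python3 -c "
from h import *
robot.snapshot('top')
to([.5104,.0667,.135],0)
for n in ('top','side'):
  im=robot.snapshot(n)[:,:,::-1].copy(); cv2.imwrite('pics/c_%s.png'%n,im)"
```

```text
time_s: 4.83
eef_pos: [0.5047, 0.0496, 0.1895]
eef_rot: [0.498, 0.502, 0.503, -0.497]
force: [0.8, -0.6, -1.7]
width: 0.55
time_s: 5.25
eef_pos: [0.508, 0.0747, 0.1582]
eef_rot: [0.497, 0.502, 0.503, -0.498]
force: [-0.2, 0.1, -2.1]
width: 0.553
t 5.30 grasp [0.5066 0.0743 0.1752] jawyaw 0.0 xax [-0.006  0.01  -1.   ] q [ 3.000e-03  2.180e-01  1.713e+00  1.000e-02  1.216e+00 -1.000e-03] F [-0.1  0.2 -3.2] tz 0.09 w 52.1
shift [40.1  4.1  8. ] turn 0.000 rad (0.0 deg)
```

View pics/c_side.png

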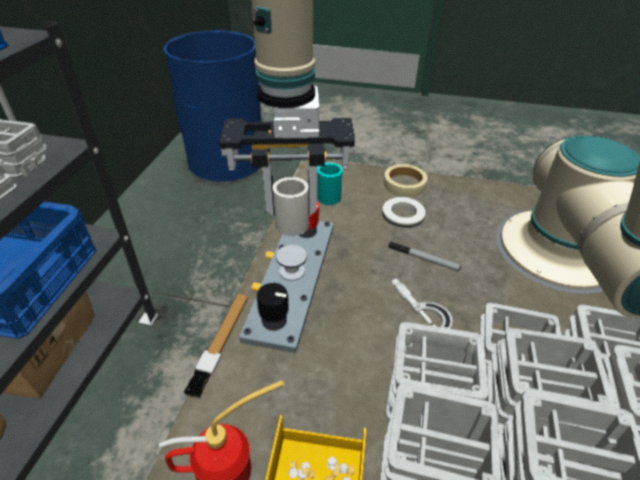

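View pics/c_top.png

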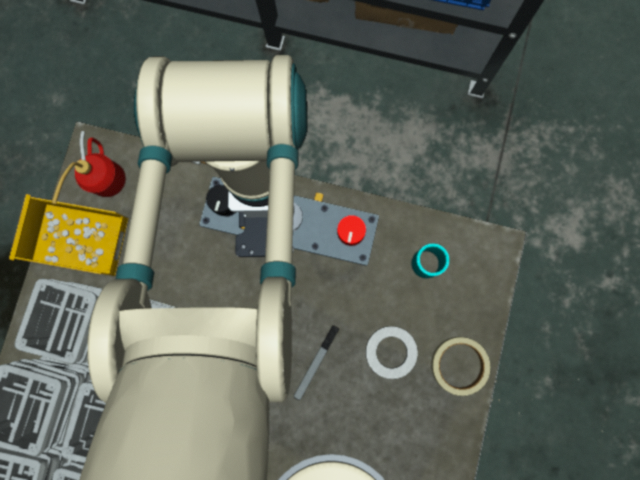

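```bash
python3 -c "
from h import *
to([.5104,.0667,.110],0)"; python3 -m creep '[[[20,3,8],0,40],[[35,3,8],0,40],[[45,3,8],0,40],[[45,3,8],0,40],[[45,3,8],0,40]]';python3 -c "
from h import *
to([.5104,.0667,.105],0)
for n in ('side',):
  im=robot.snapshot(n)[:,:,::-1].copy();k=4
  o=cv2.resize(im,None,fx=k,fy=k,interpolation=cv2.INTER_CUBIC)
  s,T,g=info();b=g-T[:,0]*.028
  circ(o,n,SEAT,.058,.026,(0,255,0),k)
  circ(o,n,b,b[2],.026,(0,0,255),k)
  cv2.imwrite('pics/d_%s.png'%n,o[170*k:300*k,230*k:360*k])
to([.5104,.0667,.105],0)"
```

```text
t 5.40 grasp [0.5075 0.0744 0.1772] jawyaw -0.0 xax [-0.004  0.01  -1.   ] q [ 2.000e-03  2.170e-01  1.710e+00  1.100e-02  1.219e+00 -1.000e-03] F [-0.3  0.1 -1.5] tz -0.02 w 52.2
shift [67.1  3.2  8.4] turn -0.000 rad (-0.0 deg)
time_s: 5.82
eef_pos: [0.5102, 0.0666, 0.113]
eef_rot: [0.496, 0.502, 0.503, -0.499]
force: [0.6, -0.5, -2.1]
width: 0.553
t 5.82 grasp [0.5103 0.0664 0.132 ] jawyaw -0.1 xax [-0.005  0.01  -1.   ] q [-0.013  0.259  1.775  0.011  1.112 -0.017] F [ 0.6 -0.5 -2.1] tz -0.05 w 52.0
shift [27.   0.3  0. ] turn -0.001 rad (-0.1 deg)
t 5.87 grasp [0.5108 0.0666 0.1327] jawyaw -0.0 xax [-0.003  0.01  -1.   ] q [-0.013  0.258  1.774  0.011  1.112 -0.017] F [-0.9  0.5 -2.6] tz 0.06 w 52.0
t 5.87 grasp [0.5108 0.0666 0.1327] jawyaw -0.0 xax [-0.003  0.01  -1.   ] q [-0.013  0.258  1.774  0.011  1.112 -0.017] F [-0.9  0.5 -2.6] tz 0.06 w 52.0
shift [27.7 -0.3  0.2] turn -0.001 rad (-0.0 deg)
```

View pics/d_side.png

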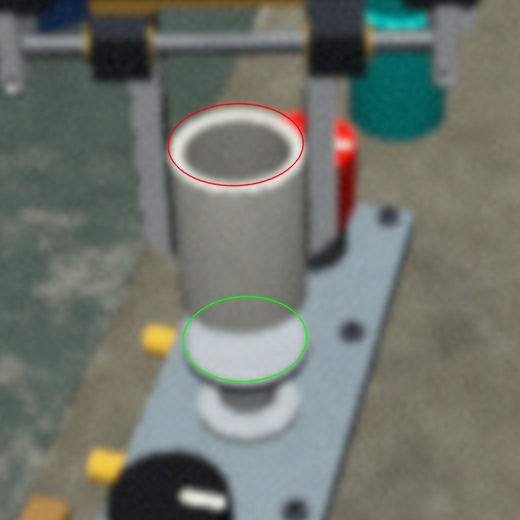

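The held bushing's rim matches the predicted circle to about 1 mm, and it hangs above the seat pad at crop (245,338). I'll lower it until it makes contact.

```bash
python3 -m creep '[[[12,0,0],0,40],[[20,0,0],0,40],[[25,0,0],0,40],[[25,0,0],0,40],[[25,0,0],0,40]]';python3 -c "
from h import *
to([.5104,.0667,.105],0)"
```

```text
time_s: 6.28
eef_pos: [0.5107, 0.0671, 0.0887]
eef_rot: [0.497, 0.502, 0.503, -0.498]
force: [0.7, -1.0, -2.1]
width: 0.555
t 6.28 grasp [0.5108 0.0669 0.1077] jawyaw -0.0 xax [-0.003  0.01  -1.   ] q [-0.012  0.284  1.809  0.012  1.052 -0.017] F [ 0.7 -1.  -2.1] tz -0.03 w 52.2
shift [ 2.7 -0.4  0.3] turn -0.001 rad (-0.0 deg)
```

```bash
python3 -m creep '[[[1,0,0],0,40],[[2,0,0],0,40],[[2,0,0],0,40]]';python3 -m creep '[[[1,0,0],0,40],[[1,0,0],0,40]]';python3 -c "
from h import *
to([.5104,.0667,.105],0)"
```

```text
time_s: 6.53
eef_pos: [0.5108, 0.0672, 0.0869]
eef_rot: [0.497, 0.502, 0.503, -0.498]
force: [0.6, 0.1, -1.8]
width: 0.549
time_s: 6.7
eef_pos: [0.511, 0.0672, 0.0865]
eef_rot: [0.497, 0.502, 0.503, -0.498]
force: [-0.5, 0.5, 1.4]
width: 0.548
t 6.70 grasp [0.5111 0.067  0.1055] jawyaw -0.0 xax [-0.002  0.01  -1.   ] q [-0.012  0.286  1.812  0.012  1.046 -0.018] F [-0.5  0.5  1.4] tz -0.03 w 51.5
shift [ 0.5 -0.7  0.3] turn -0.000 rad (-0.0 deg)
```

Contact: the vertical force went from −2 to +1.4 N, at grasp z of 105.5 mm as predicted. Opening the fingers.

```bash
python3 -m creep '[[[0.5,0,0],0,40],[[0.5,0,0],0,58],[[0.5,0,0],0,70],[[0.5,0,0],0,94],[[0.5,0,0],0,94]]';python3 -m creep '[[[0,0,0],0,94],[[0,0,0],0,94],[[0,0,0],0,94],[[0,0,0],0,94]]';python3 -c "
from h import *
info()
for n in ('side',):
  im=robot.snapshot(n)[:,:,::-1].copy();k=4
  o=cv2.resize(im,None,fx=k,fy=k,interpolation=cv2.INTER_CUBIC)
  circ(o,n,SEAT,.058,.026,(0,255,0),k)
  circ(o,n,SEAT,.133,.026,(0,0,255),k)
  cv2.imwrite('pics/e_%s.png'%n,o[170*k:300*k,230*k:360*k])
"
```

```text
time_s: 7.12
eef_pos: [0.5112, 0.0672, 0.0859]
eef_rot: [0.497, 0.502, 0.503, -0.498]
force: [0.9, 0.0, 0.2]
width: 0.793
time_s: 7.45
eef_pos: [0.5112, 0.0672, 0.0859]
eef_rot: [0.497, 0.502, 0.503, -0.498]
force: [-0.5, 0.3, -0.7]
width: 0.997
t 7.45 grasp [0.5113 0.067  0.1049] jawyaw -0.0 xax [-0.002  0.01  -1.   ] q [-0.012  0.287  1.813  0.012  1.044 -0.018] F [-0.5  0.3 -0.7] tz 0.00 w 93.7
```

View pics/e_side.png

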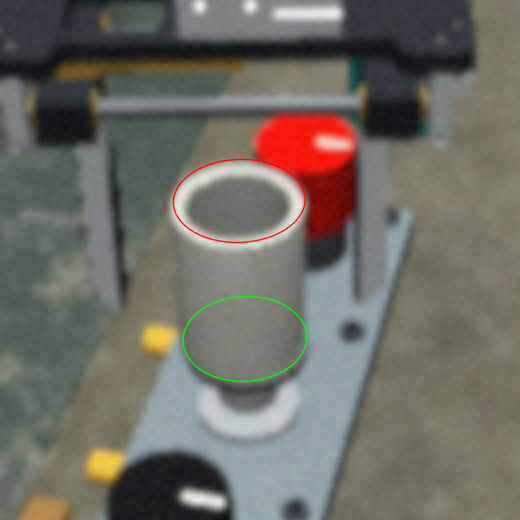

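The bushing is standing on the seat and released; its rim is within about 1 mm of the predicted circle. I'll lift clear and go to the red cap.

```bash
python3 -m creep '[[[-15,0,0],0,94],[[-40,0,0],0,94],[[-75,0,0],0,94],[[-90,0,0],0,94],[[-90,0,0],0,94]]';python3 -c "
from h import *
to([.4831,-.0397,.18],0)"
```

```text
time_s: 7.92
eef_pos: [0.5142, 0.0663, 0.1799]
eef_rot: [0.499, 0.504, 0.501, -0.496]
force: [0.3, -0.1, -0.5]
width: 1.001
t 7.92 grasp [0.5141 0.0661 0.1989] jawyaw -0.0 xax [ 0.007  0.01  -1.   ] q [-0.014  0.203  1.671  0.011  1.261 -0.017] F [ 0.3 -0.1 -0.5] tz -0.00 w 94.1
shift [ 17.6 -31.1 106. ] turn -0.001 rad (-0.0 deg)
```

```bash
python3 -m creep '[[[0,-8,25],0,94],[[0,-18,60],0,94],[[0,-27,90],0,94],[[0,-31,106],0,94],[[15,-31,106],0,94]]';python3 -c "
from h import *
robot.snapshot('side')
im=robot.snapshot('side')[:,:,::-1];cv2.imwrite('pics/f.png',im[100:340,200:440])
to([.4831,-.0397,.068],0)"
```

```text
time_s: 8.33
eef_pos: [0.4837, -0.0428, 0.1644]
eef_rot: [0.5, 0.505, 0.499, -0.497]
force: [0.8, 0.9, -0.2]
width: 1.005
t 8.43 grasp [ 0.4809 -0.04    0.18  ] jawyaw -0.1 xax [ 0.001  0.012 -1.   ] q [-0.236  0.168  1.766  0.012  1.209 -0.238] F [-0.1 -0.2  0.5] tz 0.04 w 93.9
shift [112.    2.1   0.9] turn -0.002 rad (-0.1 deg)
```

View pics/f.png

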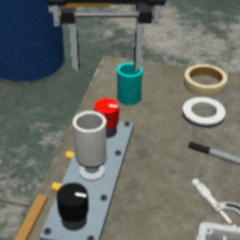

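```bash
python3 -m creep '[[[25,2,1],0,94],[[60,2,1],0,94],[[80,2,1],0,94],[[80,2,1],0,94]]';python3 -c "
from h import *
im=robot.snapshot('side')[:,:,::-1]
to([.4831,-.0397,.068],0)
cv2.imwrite('pics/g.png',cv2.resize(im[140:280,240:380],None,fx=4,fy=4,interpolation=2))"
```

```text
time_s: 8.77
eef_pos: [0.479, -0.0384, 0.0768]
eef_rot: [0.494, 0.502, 0.505, -0.499]
force: [-0.3, 0.6, 0.4]
width: 0.998
t 8.82 grasp [ 0.4809 -0.0391  0.098 ] jawyaw -0.1 xax [-0.005  0.013 -1.   ] q [-0.234  0.252  1.886  0.014  1.011 -0.24 ] F [ 1.  -0.3 -0.2] tz 0.05 w 94.4
shift [29.9  2.3  1. ] turn -0.002 rad (-0.1 deg)
```

View pics/g.png

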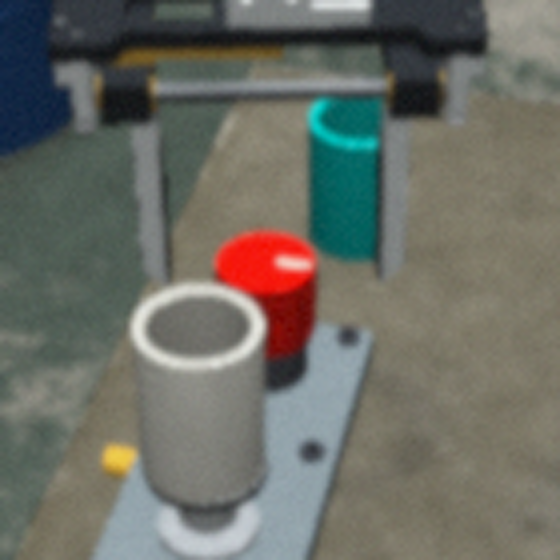

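The fingers straddle the red cap (crop centre (266,265)), with both tips outside it and the bushing clear. Going down and closing.

```bash
python3 -m creep '[[[15,2,1],0,94],[[28,2,1],0,80],[[30,2,1],0,70],[[30,2,1],0,60]]';python3 -c "
from h import *
to([.4831,-.0397,.068],0)"; python3 -m creep '[[[0,0,0],0,55],[[0,0,0],0,50],[[0,0,0],0,50],[[0,0,0],0,50]]';python3 -c "
from h import *
to([.4831,-.0397,.068],0)"
```

```text
time_s: 9.15
eef_pos: [0.4832, -0.0393, 0.0496]
eef_rot: [0.495, 0.502, 0.504, -0.498]
force: [0.1, -0.0, -0.9]
width: 0.825
t 9.15 grasp [ 0.4833 -0.0395  0.0686] jawyaw -0.1 xax [-0.005  0.013 -1.   ] q [-0.234  0.291  1.921  0.014  0.938 -0.242] F [ 0.1 -0.  -0.9] tz -0.00 w 77.6
shift [ 0.6 -0.2  0.2] turn -0.001 rad (-0.1 deg)
time_s: 9.48
eef_pos: [0.4837, -0.0393, 0.0504]
eef_rot: [0.496, 0.503, 0.504, -0.498]
force: [-1.0, 0.1, -0.0]
width: 0.554
t 9.48 grasp [ 0.4838 -0.0396  0.0694] jawyaw -0.1 xax [-0.003  0.013 -1.   ] q [-0.234  0.29   1.92   0.014  0.938 -0.242] F [-1.   0.1 -0. ] tz 0.03 w 52.1
shift [ 1.4 -0.7  0.2] turn -0.001 rad (-0.1 deg)
```

```bash
python3 -m creep '[[[0,0,0],0,35],[[0,0,0],0,35],[[0,0,0],0,35],[[0,0,0],0,35]]';python3 -c "
from h import *
to([.4831,-.0397,.068],0)"
```

```text
time_s: 9.82
eef_pos: [0.4839, -0.0394, 0.0508]
eef_rot: [0.496, 0.503, 0.504, -0.498]
force: [-0.8, 0.1, 4.1]
width: 0.48
t 9.82 grasp [ 0.484  -0.0396  0.0698] jawyaw -0.1 xax [-0.003  0.013 -1.   ] q [-0.234  0.289  1.919  0.015  0.938 -0.242] F [-0.8  0.1  4.1] tz 0.03 w 45.1
shift [ 1.8 -0.9  0.1] turn -0.001 rad (-0.1 deg)
```

```bash
python3 -m creep '[[[0,0,0],-0.06,35],[[0,0,0],-0.12,35],[[0,0,0],-0.17,35],[[0,0,0],-0.17,35]]';python3 -c "
from h import *
info()"
```

```text
time_s: 10.15
eef_pos: [0.484, -0.0396, 0.0508]
eef_rot: [0.537, 0.459, 0.544, -0.453]
force: [0.6, -0.0, 1.1]
width: 0.48
t 10.15 grasp [ 0.484  -0.0398  0.0698] jawyaw 9.7 xax [-0.002  0.012 -1.   ] q [-0.234  0.289  1.919  0.014  0.938 -0.413] F [ 0.6 -0.   1.1] tz -0.05 w 45.1
```

```bash
python3 -m creep '[[[0,0,0],-0.06,35],[[0,0,0],-0.12,35],[[0,0,0],-0.18,35],[[0,0,0],-0.18,35]]';python3 -c "
from h import *
info()
im=robot.snapshot('side')[:,:,::-1]
cv2.imwrite('pics/i.png',cv2.resize(im[140:280,240:380],None,fx=4,fy=4,interpolation=2))"
```

```text
time_s: 10.48
eef_pos: [0.4841, -0.0397, 0.0507]
eef_rot: [0.576, 0.409, 0.582, -0.402]
force: [0.2, -1.1, 0.8]
width: 0.484
t 10.48 grasp [ 0.4841 -0.0399  0.0697] jawyaw 20.0 xax [-0.002  0.012 -1.   ] q [-0.234  0.289  1.919  0.014  0.938 -0.592] F [ 0.2 -1.1  0.8] tz -0.02 w 45.5
```

View pics/i.png

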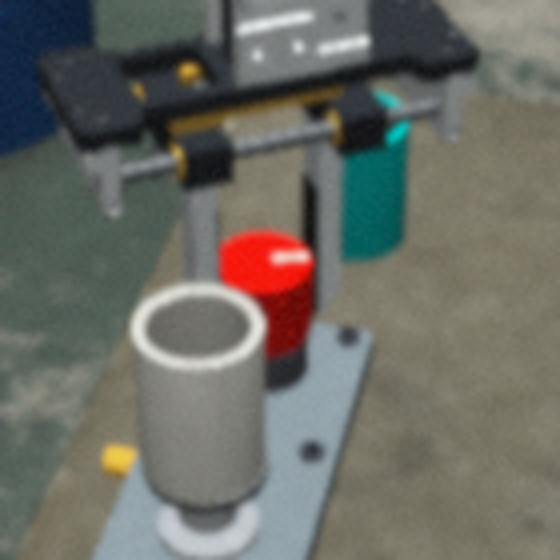

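```bash
python3 -c "
from h import *
f=lambda X,Y:(240+(X+.5)/4-.5,140+(Y+.5)/4-.5)
for a,b in (((278,262),(312,266)),((272,258),(309,257))):
  d=back('side',*f(*b),.082)-back('side',*f(*a),.082); print(np.degrees(np.arctan2(d[1],d[0])))
"; python3 -m creep '[[[0,0,0],-0.06,35],[[0,0,0],-0.12,35],[[0,0,0],-0.18,35],[[0,0,0],-0.18,35]]';python3 -c "
from h import *
info()
im=robot.snapshot('side')[:,:,::-1]
cv2.imwrite('pics/j.png',cv2.resize(im[185:225,280:340],None,fx=10,fy=10,interpolation=2))"
```

```text
167.6040661424395
-178.8912341668492
time_s: 10.87
eef_pos: [0.484, -0.0396, 0.0508]
eef_rot: [0.61, 0.356, 0.616, -0.349]
force: [-1.2, -0.4, 1.3]
width: 0.48
t 10.87 grasp [ 0.484  -0.0398  0.0698] jawyaw 30.2 xax [-0.003  0.012 -1.   ] q [-0.234  0.289  1.919  0.014  0.938 -0.769] F [-1.2 -0.4  1.3] tz 0.05 w 45.2
```

View pics/j.png

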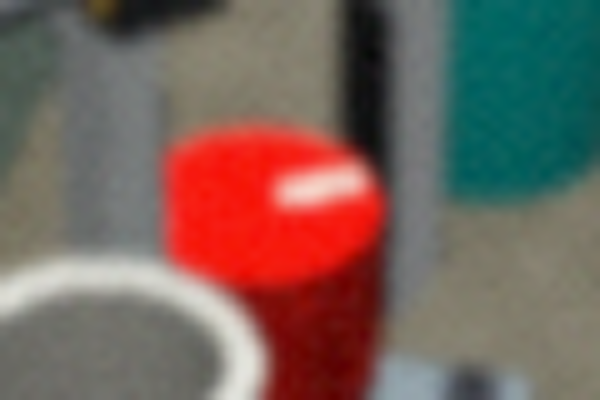

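Torque stays near zero and the white mark turns with the jaws: it was at 168°, then −179°, and is now further round. Anticlockwise gives, with no stop at 30°, so I'll go on to about 78°.

```bash
python3 -m creep '[[[0,0,0],-0.1,35],[[0,0,0],-0.2,35],[[0,0,0],-0.3,35],[[0,0,0],-0.4,35],[[0,0,0],-0.42,35]]';python3 -m creep '[[[0,0,0],-0.1,35],[[0,0,0],-0.2,35],[[0,0,0],-0.3,35],[[0,0,0],-0.42,35],[[0,0,0],-0.42,35]]';python3 -c "
from h import *
info()
im=robot.snapshot('side')[:,:,::-1]
cv2.imwrite('pics/k.png',cv2.resize(im[140:280,240:380],None,fx=4,fy=4,interpolation=2))"
```

```text
time_s: 11.33
eef_pos: [0.4836, -0.0393, 0.0508]
eef_rot: [0.67, 0.222, 0.675, -0.214]
force: [-0.9, 1.0, 2.0]
width: 0.481
time_s: 11.75
eef_pos: [0.4832, -0.0391, 0.0508]
eef_rot: [0.701, 0.078, 0.705, -0.069]
force: [-1.2, -0.1, 2.5]
width: 0.484
t 11.75 grasp [ 0.4833 -0.0394  0.0698] jawyaw 78.1 xax [-0.004  0.013 -1.   ] q [-0.234  0.289  1.92   0.015  0.94  -1.606] F [-1.2 -0.1  2.5] tz 0.00 w 45.5
```

View pics/k.png

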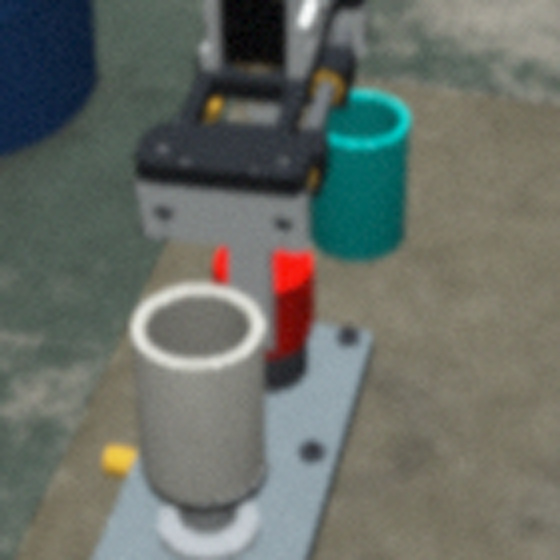

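The jaws turned to 78° without resistance, and the bushing is undisturbed. First a gentle test lift.

```bash
python3 -m creep '[[[-2,0,0],0,35],[[-4,0,0],0,35],[[-6,0,0],0,35],[[-6,0,0],0,35]]';python3 -c "
from h import *
info()"
```

```text
time_s: 12.13
eef_pos: [0.4836, -0.0394, 0.0571]
eef_rot: [0.702, 0.079, 0.705, -0.071]
force: [0.4, -0.2, -0.8]
width: 0.483
t 12.13 grasp [ 0.4837 -0.0396  0.0761] jawyaw 77.8 xax [-0.003  0.013 -1.   ] q [-0.234  0.281  1.911  0.014  0.955 -1.601] F [ 0.4 -0.2 -0.8] tz -0.03 w 45.4
```

It lifts freely (−0.8 N, about the cap's weight). Raising by about 90 mm.

```bash
python3 -m creep '[[[-8,0,0],0,35],[[-20,0,0],0,35],[[-35,0,0],0,35],[[-50,0,0],0,35],[[-60,0,0],0,35]]';python3 -m creep '[[[-10,0,0],0,35],[[-20,0,0],0,35],[[-30,0,0],0,35],[[-30,0,0],0,35],[[-30,0,0],0,35]]';python3 -m creep '[[[0,0,0],0,35],[[0,0,0],0,35],[[0,0,0],0,35],[[0,0,0],0,35]]';python3 -c "
from h import *
info()
for n in('side','top'):cv2.imwrite('pics/l%s.png'%n,robot.snapshot(n)[:,:,::-1])
print(robot.get_state()['joint_velocities'].round(3))"
```

```text
time_s: 12.55
eef_pos: [0.4846, -0.0403, 0.1189]
eef_rot: [0.702, 0.08, 0.704, -0.071]
force: [-0.0, 0.0, -0.4]
width: 0.482
time_s: 12.97
eef_pos: [0.4849, -0.0408, 0.1493]
eef_rot: [0.703, 0.08, 0.704, -0.071]
force: [-0.1, 0.6, -0.6]
width: 0.479
time_s: 13.3
eef_pos: [0.4845, -0.0407, 0.1487]
eef_rot: [0.702, 0.08, 0.704, -0.071]
force: [0.9, -0.3, -1.4]
width: 0.478
t 13.30 grasp [ 0.4845 -0.0409  0.1677] jawyaw 77.8 xax [-0.001  0.012 -1.   ] q [-0.237  0.185  1.777  0.013  1.183 -1.599] F [ 0.9 -0.3 -1.4] tz 0.00 w 45.0
[ 0.001 -0.002 -0.002 -0.001  0.002 -0.   ]
```

View pics/lside.png

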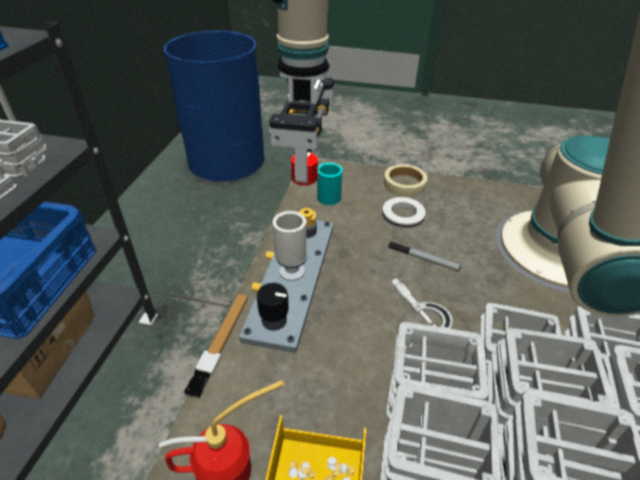

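View pics/ltop.png

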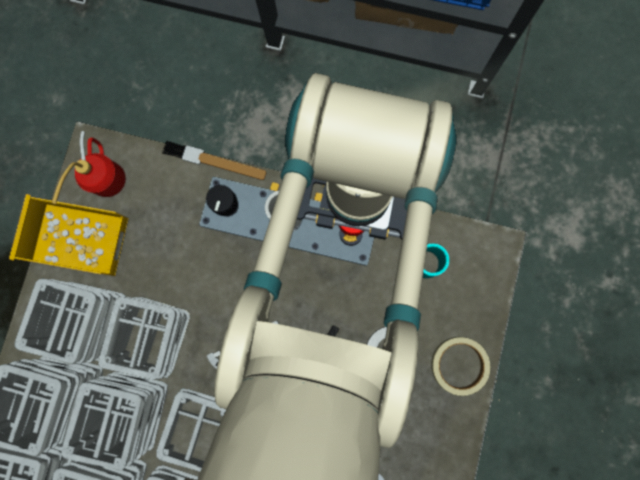

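The side view shows the red cap held at (304,168), the brass neck bare at (308,217), the bushing upright on its seat at (290,240) and the black cap unmoved at (273,300). Joint speeds are near zero, so I'm handing in.

```bash
python3 -c "
from rig import robot
print(robot.hand_in())"
```

```text
the job is handed in; nothing more can be done
None
```

The bushing is standing on the seat, the red cap is off its port and held in the air, and the job was handed in at about 13.4 s. No verdict is reported.

- **Bushing:** I set it down on the seat and released it. Its rim was within about 1 mm of the predicted centred position, and it was still upright on the seat in the last side picture.
- **Red cap:** It gave anticlockwise, tried first, with no stop and near-zero torque. I turned it about 78° and it lifted off freely.
- **Last checks:** The cap is about 98 mm above where it sat, gripped at a 45 mm opening. The arm was at rest, the brass neck was bare and the black cap had not moved.
- **Small disagreements:**
  - The tool had tilted about 0.012 rad, too little to matter.
  - The cap's final angle comes from the jaw angle, because the fingers hid the white mark. I saw the mark turn with the jaws up to about 30°.

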